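Switch on the shelf light from under its lip

ROBOT

A 6-joint arm with a two-finger parallel gripper is mounted at the origin on the work surface. World frame = base frame: x ahead of the robot, y to its left, z up, the work surface at z = 0. Lengths are in m, angles in rad, forces in N, time in s.
With the tool pointing down it reaches from about 0.35 to 1 m from the base axis. Payload 7.1 kg.
Tool frame: the origin (TCP) lies midway between the tips of the shut fingers; the grasp point (between the pads) lies 19 mm behind it; z points along the fingers, x is the direction in which the jaws open and shut, and the axes are right-handed (so a half turn about z gives the same grasp; the last joint's range is limited). The gripper opens to 85 mm and grips with 20 to 120 N. Pads are 22 mm wide; open, the fingers measure 114 mm over their backs; the gripper's body (76 mm by 85 mm) begins 54 mm behind the grasp point. The pads swing forward as they close: fully open they stand 13 mm farther back than shut.
Start: joints at [-1.229, 0.423, 1.63, -0, 1.089, -0.019], TCP at [0.221, -0.585, 0.231] pointing down, gripper open.
Joint ranges: [-3, 3], [-0.9, 2.11], [0.09, 2.58], [-1.31, 4.45], [0.11, 2.69], [-2.54, 2.54]. Speed limits (rad/s): [2.39, 2.39, 3.01, 3.14, 3.14, 3.14].

INTERFACE

Orientations are given as a 3x3 rotation matrix whose columns are the frame's x, y, z axes.
In Python, from rig import robot gives the robot as it stands.
- The arm moves only by the tool arm_command, never from a script. Its argument "plan" is one flat list of numbers, 7 for each row, row after row: the turn, a rotation vector about the tool's x, y, z in degrees, then the shift along the tool's x, y, z in mm, then the opening in per cent of the stroke, from 0 (shut) to 100 (fully open). A call has 1 to 20 rows; each row shifts and turns the commanded pose from where the row before left it, along the tool's axes as they then stand; what a row does not reach is not made up. A row lasts 1/12 s, in which the tool goes at most 41.7 mm and 7.16 degrees, less where a joint would pass 70% of its speed; a pose out of reach is approached as far as the arm can. A call is refused whole if a number of a shift passes 41.7 or a number of a turn 7.16, either way. A call with a gripper value outside its range is refused whole. The fingers move at their own pace and stop on an object; "newtons" is the grip in N (left out, the last holds). Time passes only in rows, so rows that do not move let the fingers close. It gives the time, the measured TCP pose, the force and the opening at its end, in the units of the state.
- robot.get_state(): the state, without advancing time (a new reading comes with each control period).
- robot.read_camera(name): name is "side" or "top" or "wrist"; returns the picture (480x640x3 uint8, red, green, blue); there is no depth.
- robot.calibration(name): a dict with "fx", "fy", "cx", "cy" (pixels), "rvec" (rotation vector, rad) and "tvec" (3), from world to camera coordinates, as OpenCV has them. Camera axes: x right, y down, z forward; pixel columns grow to the right and rows downward; lengths in m; the calibration is good to about 2 mm. A picture is of the moment at which its call begins: read the wrist's pose just before it. calibration takes no time and is no camera call; for the wrist camera it gives the pose at the moment of the call.
- robot.finish_job(): hands the job in, once; it reports no verdict.
The state is a dict: "t": time; "joint_positions": joint angles; "dq": joint speeds; "effort": joint torques, N m; "ee_pos": TCP position; "tool_rot": TCP orientation; "wrist_force": force on the tool from outside, world axes, zero at the start; "wrist_torque": the same for the moment, N m; "gripper_width": finger opening in m.
Only numpy, scipy, OpenCV 4.12 (cv2) and the standard library are available. Lean on these libraries where they do the work, as an engineer would, in place of code of your own. Each camera call takes 0.05 s, during which the arm holds its last target. There are 200 camera calls.

TASK

Switch on the shaving shelf's light: push the orange switch, hidden under the shelf's front lip below the orange lens, all the way up from beneath so that it stays up. Leave the blue fan switch alone and leave the glass tumbler standing undisturbed on the shelf.

Things in the scene. Friction and masses are not known exactly. Their poses are not given: they have to be found in the camera images.
- lamp_press (a point): Centre of the underside of the light switch's orange foot, a plate 26 mm deep (x), 40 wide (y), 9 thick, on a stem under the shelf; moves with it. Off: 180 mm above the table, 40 mm below the shelf's underside. x runs level, at right angles from the front edge in under the shelf, away from the robot; y along the edge; z up. The lip's front edge is 25 mm nearer the robot than this point.
- lamp_switch (a joint): The light switch's travel in m: 0 down (off), 0.010 fully up (on). It slides straight up, needs about 3 to 4 N all the way, has no spring and stays where it is left. Fingers slanting forward and down can go under the foot from the robot's side and lift it. A domed orange lens, 22 mm across, on top of the shelf is straight above the foot's centre.
- fan_switch (a joint): Travel in m of the fan switch, the same in build but with a blue foot and blue lens, under the same lip 260 mm to the left or right of the light switch. 0 is down (off). Leave it down.
- tumbler: Clear glass tumbler, 70 mm across, 90 tall, loose on the shelf among other toiletries; origin at the centre of its underside, z up. Not to be disturbed. The aluminium shelf is 620 mm long, 180 deep, its sheet from 220 to 235 mm above the table, on a thin crossed frame at each end, open below but for a light tube 80 mm or more behind the foot's centre, no lower than 194 mm above the table.

How it is judged:
At the end, for the whole second after the job is handed in: The light switch rests up (at least 7 of its 10 mm), the fan switch is down (no more than 4 mm up), and the tumbler stands upright (within 10 degrees) within 20 mm of where it was (value of joint lamp_switch above 0.007 m and value of joint fan_switch below 0.004 m and distance of tumbler from where it was at the start of the episode below 0.02 m and angle between tumbler's own z axis and vertical below 0.17 rad); the robot touches nothing.
It fails at once if the fan switch is pushed up (more than 4 mm) (value of joint fan_switch above 0.004 m).
It fails at once if the tumbler is shifted more than 20 mm or tipped more than 20 degrees (distance of tumbler from where it was at the start of the episode above 0.02 m or angle between tumbler's own z axis and vertical above 0.35 rad).
It also fails if it takes over 42 s, if anything falls off the work surface, if the arm or the gripper's body presses on something with over 40 N, if the wrist force passes 120 N, or if a joint passes its speed limit or range.

## Working session

There is one attempt and no reset: what is moved stays moved. The work goes in short steps, Python scripts to look and compute and a tool call to move; the robot and the scene stay as the last step left them, time stands still between calls to the robot, and variables do not carry over. Pictures are saved under pics/ and viewed, about 8 in all and at most 12, crops included, and the job is handed in when it is done.

Besides the shell and the picture viewer there is one more tool, called after "Request:" as name(argument=value, ...), one argument or row to a line, values as JSON. arm_command: Moves the arm, as the interface text tells. Its arguments: {"type":"object","properties":{"plan":{"type":"array","items":{"type":"number"}},"newtons":{"type":"number"}},"required":["plan"]}

```bash
mkdir -p pics
python3 - <<'E'
from rig import robot
import cv2
for n in("side","top"):
    cv2.imwrite(f"pics/{n}0.png",robot.read_camera(n)[:,:,::-1])
s=robot.get_state();print(s)
for n in("side","top","wrist"):print(n,robot.calibration(n))
E
```

```text
{'t': 0.1, 'joint_positions': array([-1.22899884e+00,  4.23770267e-01,  1.63062777e+00,  1.98668513e-05,
        1.08860346e+00, -1.90233134e-02]), 'dq': array([-9.81681190e-04, -7.85498043e-04, -1.61177003e-03, -3.40363092e-04,
       -1.04465206e-03, -4.71710163e-05]), 'effort': array([-6.20640967e-04, -5.58423436e+01, -2.82443404e+01, -5.22386972e-05,
        3.05815440e-03, -1.77279111e-05]), 'ee_pos': array([ 0.22049771, -0.58427344,  0.2306142 ]), 'tool_rot': array([[ 3.53033348e-01, -9.35610628e-01, -4.55636077e-04],
       [-9.35609679e-01, -3.53033639e-01,  1.33325178e-03],
       [-1.40825939e-03, -4.43848144e-05, -9.99999007e-01]]), 'wrist_force': array([ 0.0849077, -0.0537356, -0.5530146]), 'wrist_torque': array([-0.00781083,  0.02851007, -0.00292218]), 'gripper_width': 0.08555757732128885}
side {'fx': 509.2829639919992, 'fy': 509.2829639919992, 'cx': 318.60261211170325, 'cy': 242.25971133429508, 'rvec': array([ 0.5983327 , -2.44583487,  1.41477855]), 'tvec': array([0.60387468, 0.35010935, 0.50883054])}
top {'fx': 478.0706709137273, 'fy': 478.0706709137273, 'cx': 321.13946710243596, 'cy': 241.45374837373978, 'rvec': array([ 2.20546881, -1.98236375,  0.21789472]), 'tvec': array([-0.02984035,  0.70185296,  0.78034032])}
wrist {'fx': 364.52907943274755, 'fy': 364.52907943274755, 'cx': 317.050159179574, 'cy': 239.9914407573344, 'rvec': array([-2.34739763,  1.62279883,  0.27500742]), 'tvec': array([-0.62597825, -0.04180264,  0.38028823])}
```

View pics/side0.png

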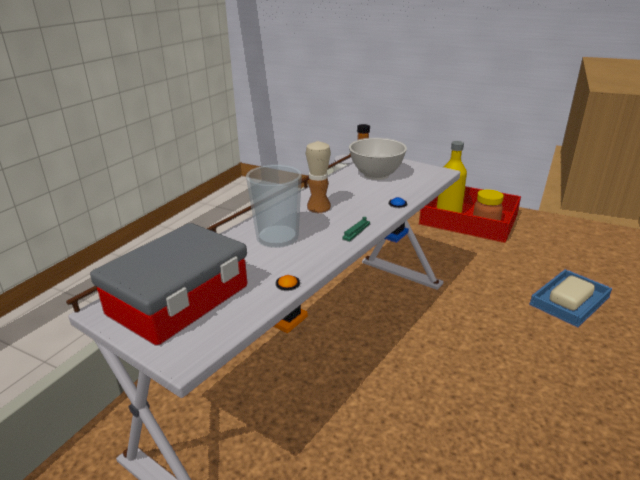

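View pics/top0.png

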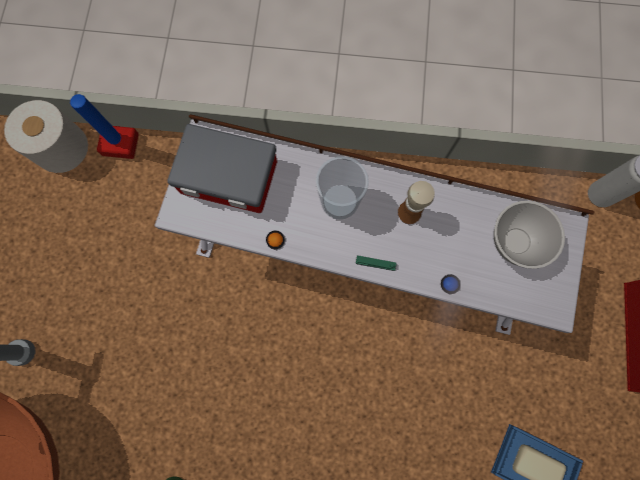

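The side view shows the orange lens at (288,283) with its foot at about (291,317). The top view shows the orange lens at (276,240), the blue lens at (451,284), and the front edge running (157,227)–(573,328). The tumbler is behind the lens.

```bash
cat > h.py <<'E'
from rig import robot
import cv2, numpy as np
from scipy.spatial.transform import Rotation as R
def hit(n,uv,z):
    c=robot.calibration(n);M=cv2.Rodrigues(c["rvec"])[0];o=-M.T@c["tvec"]
    d=M.T@np.array([(uv[0]-c["cx"])/c["fx"],(uv[1]-c["cy"])/c["fy"],1]);return o+d*(z-o[2])/d[2]
def proj(n,p):
    c=robot.calibration(n);M=cv2.Rodrigues(c["rvec"])[0]
    q=M@np.asarray(p)+c["tvec"];return np.array([c["fx"]*q[0]/q[2]+c["cx"],c["fy"]*q[1]/q[2]+c["cy"]])
def centre(img,col):
    h=cv2.cvtColor(img,cv2.COLOR_RGB2HSV)
    m=cv2.inRange(h,*(((8,200,120),(20,255,255)) if col=="o" else ((108,120,80),(125,255,255))))
    n,l,s,c=cv2.connectedComponentsWithStats(m)
    return [(c[i].round(1).tolist(),s[i].tolist()) for i in range(1,n) if s[i][4]>40]
E
python3 - <<'E'
from h import *
for n in("side","top"):
    im=cv2.imread(f"pics/{n}0.png")[:,:,::-1].copy()
    for c in "ob":print(n,c,centre(im,c))
for n,uv,z in[("side",(288,282.5),.239),("top",(275.5,240),.239),("side",(398,202.5),.239),("top",(451,284),.239),("side",(183,365),.235),("side",(463,177),.235),("top",(157,227),.235),("top",(573,328),.235)]:print(n,uv,hit(n,uv,z).round(4))
E
```

```text
side o [([287.1, 281.0], [278, 275, 19, 12, 171]), ([291.9, 321.9], [275, 309, 33, 24, 255])]
side b [([396.9, 235.5], [385, 228, 23, 14, 104])]
top o [([274.3, 239.0], [268, 233, 13, 13, 140])]
top b [([77.4, 100.8], [70, 94, 16, 14, 174]), ([447.9, 282.6], [443, 277, 11, 13, 105])]
side (288, 282.5) [0.6598 0.1122 0.239 ]
top (275.5, 240) [0.6601 0.1066 0.239 ]
side (398, 202.5) [ 0.6222 -0.1425  0.239 ]
top (451, 284) [ 0.6228 -0.1498  0.239 ]
side (183, 365) [0.6801 0.2666 0.235 ]
side (463, 177) [ 0.5628 -0.292   0.235 ]
top (157, 227) [0.6619 0.2833 0.235 ]
top (573, 328) [ 0.5796 -0.3235  0.235 ]
```

Run:
```python
from h import *
s=robot.get_state();T=s["tool_rot"];p=s["ee_pos"]
c=robot.calibration("wrist");M=cv2.Rodrigues(c["rvec"])[0];o=-M.T@c["tvec"]
print("cam in tool",(T.T@(o-p)).round(3),"axes in tool\n",(T.T@M.T).round(2))
print("foot proj side",proj("side",(.660,.1095,.1845)),"lens",proj("side",(.66,.1095,.239)),proj("top",(.66,.1095,.239)))
for q in [(0,0,0),(0,0,.4),(.4,0,0)]:print(q,proj("top",q).round())
for uv in [(20,353),(20,430),(200,248),(505,325),(540,460),(170,478)]:print(uv,hit("top",uv,.03).round(3))
cv2.imwrite("pics/w0.png",robot.read_camera("wrist")[:,:,::-1])
```

```text
cam in tool [ 0.002 -0.086 -0.142] axes in tool
 [[ 1.   -0.    0.  ]
 [-0.    0.94  0.33]
 [-0.   -0.33  0.94]]
foot proj side [290.95285195 319.30782878] lens [289.0581294  281.24816401] [273.55036566 239.8390131 ]
(0, 0, 0) [303. 671.]
(0, 0, 0.4) [283. 993.]
(0.4, 0, 0) [328. 414.]
(20, 353) [0.449 0.566 0.03 ]
(20, 430) [0.32  0.534 0.03 ]
(200, 248) [0.675 0.273 0.03 ]
(505, 325) [ 0.592 -0.304  0.03 ]
(540, 460) [ 0.369 -0.369  0.03 ]
(170, 478) [0.272 0.259 0.03 ]
```

View pics/w0.png

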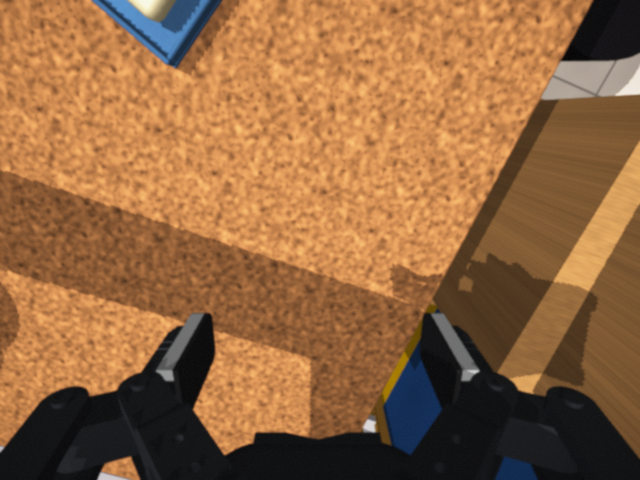

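The foot's projection, computed from the lens at (0.660, 0.1095), lands inside the orange blob, so the position holds. In the wrist view only table and box are near the tool. I'll retreat first, then traverse in front of the shelf.

Request:
arm_command(
  plan=[0, 0, 0, -25, 0, -12, 0, 0, 0, 0, -25, 0, -12, 0, 0, 0, 0, -25, 0, -12, 0, 0, 0, 0, -25, 0, -12, 0, 0, 0, 0, -25, 0, -12, 0, 0, 0, 0, -25, 0, -12, 0],
  newtons=40,
)

```text
t: 0.65
ee_pos: [0.1672, -0.443, 0.3035]
tool_rot: [[0.353, -0.936, -0.0], [-0.936, -0.353, 0.001], [-0.001, -0.0, -1.0]]
wrist_force: [-0.1, -0.1, -0.0]
gripper_width: 0.0122
```

Request:
arm_command(
  plan=[0, 0, 0, -24, -31, 0, 0, 0, 0, 0, -24, -31, 0, 0, 0, 0, 0, -24, -31, 0, 0, 0, 0, 0, -24, -31, 0, 0, 0, 0, 0, -24, -31, 0, 0, 0, 0, 0, -24, -31, 0, 0, 0, 0, 0, -24, -31, 0, 0, 0, 0, 0, -24, -31, 0, 0, 0, 0, 0, -24, -31, 0, 0, 0, 0, 0, -24, -31, 0, 0, 0, 0, 0, -24, -31, 0, 0, 0, 0, 0, -24, -31, 0, 0, 0, 0, 0, -24, -31, 0, 0, 0, 0, 0, -24, -31, 0, 0, 0, 0, 0, -24, -31, 0, 0, 0, 0, 0, -24, -31, 0, 0, 0, 0, 0, -24, -31, 0, 0],
)

```text
t: 2.07
ee_pos: [0.5172, 0.1254, 0.3031]
tool_rot: [[0.353, -0.935, -0.0], [-0.935, -0.353, -0.0], [0.0, 0.0, -1.0]]
wrist_force: [0.3, -0.5, 0.3]
gripper_width: 0.0
```

```bash
python3 -c "
from h import *
s=robot.get_state();print(s['t'],s['joint_positions'].round(3),s['ee_pos'].round(4),s['tool_rot'].round(3))"
```

```text
2.0667 [ 0.216  0.206  1.763 -0.     1.173  1.425] [0.5172 0.1254 0.3031] [[ 0.353 -0.935 -0.   ]
 [-0.935 -0.353 -0.   ]
 [ 0.     0.    -1.   ]]
```

Request:
arm_command(
  plan=[0, 0, -7, 0, 0, 0, 0, 0, 0, -7, 0, 0, 0, 0, 0, 0, -7, 0, 0, 0, 0, 0, 0, -7, 0, 0, 0, 0, 0, 0, -7, 0, 0, 0, 0, 0, 0, -7, 0, 0, 0, 0, 0, 0, -7, 0, 0, 0, 0, 0, 0, -7, 0, 0, 0, 0, 0, 0, -7, 0, 0, 0, 0, 0, 0, -7, 0, 0, 0, 0, 0, 0, -7, 0, 0, 0, 0, 0, 0, -7, 0, 0, 0, 0, 0, 0, -7, 0, 0, 0, 0, 0, 0, -7, 0, 0, 0, 0, 0, 0, -7, 0, 0, 0, 0, 0, 0, -7, 0, 0, 0, 0, 0, 0, -7, 0, 0, 0, 0, 0, 0, -7, 0, 0, 0, 0, 0, 0, -7, 0, 0, 0, 0, 0, 0, -7, 0, 0, 0, 0],
)

```text
t: 3.73
ee_pos: [0.5165, 0.1233, 0.3031]
tool_rot: [[0.325, 0.946, -0.001], [0.946, -0.325, -0.0], [-0.0, -0.0, -1.0]]
wrist_force: [0.9, -0.3, -0.4]
gripper_width: -0.0
```

Request:
arm_command(
  plan=[0, 0, -5.5, 0, 0, 0, 0, 0, 0, -5.5, 0, 0, 0, 0, -7, 0, 0, 0, 0, 0, 0, -7, 0, 0, 0, 0, 0, 0, -7, 0, 0, 0, 0, 0, 0, 0, 0, 0, 0, 0, 0, 0],
)

```text
t: 4.23
ee_pos: [0.5124, 0.1229, 0.3011]
tool_rot: [[0.143, 0.924, 0.354], [0.99, -0.133, -0.053], [-0.002, 0.358, -0.934]]
wrist_force: [-0.8, 0.3, -0.6]
gripper_width: -0.0001
```

```bash
cat >> h.py <<'E'
L2,L3=.53,.46
def fkR(q,s4=1,s6=1,c=0):
    return (R.from_euler('z',q[0])*R.from_euler('y',q[1]+q[2])*R.from_euler('z',s4*q[3])*R.from_euler('y',q[4])*R.from_euler('z',s6*q[5]+c)).as_matrix()
def wrist(q):
    r=L2*np.sin(q[1])+L3*np.sin(q[1]+q[2]);z=L2*np.cos(q[1])+L3*np.cos(q[1]+q[2])
    return np.array([r*np.cos(q[0]),r*np.sin(q[0]),z])
E
python3 -c "
from h import *
s=robot.get_state();q=s['joint_positions'];T=s['tool_rot'];print(s['t'],q.round(4),s['ee_pos'].round(4));print(T.round(3))
for s4 in(1,-1):
  for s6 in(1,-1):
    for c in (0,np.pi): print(s4,s6,c,abs(fkR(q,s4,s6,c)-T).max().round(4))
d=s['ee_pos']-wrist(q);print('d',d.round(4),'toolz',T[:,2].round(4), 'lt from xy', d[:2]@T[:2,2]/(T[:2,2]@T[:2,2]))
"
```

```text
4.2333 [ 0.302   0.0607  1.9893 -0.2256  0.7716 -0.9885] [0.5124 0.1229 0.3011]
[[ 0.143  0.924  0.354]
 [ 0.99  -0.133 -0.053]
 [-0.002  0.358 -0.934]]
1 1 0 1.9793
1 1 3.141592653589793 0.0
1 -1 0 0.9897
1 -1 3.141592653589793 1.5032
-1 1 0 1.8622
-1 1 3.141592653589793 0.3316
-1 -1 0 0.8235
-1 -1 3.141592653589793 1.7228
d [ 0.092  -0.008  -0.0158] toolz [ 0.3544 -0.053  -0.9336] lt from xy 0.2573148104262385
```

```bash
cat >> h.py <<'E'
LT,H=.257,.222
E0=np.array([.145,.989,0]);E0/=np.linalg.norm(E0);N0=np.array([E0[1],-E0[0],0]);F0=np.array([.660,.1095,.180])
def Rt(a,psi):
    a=np.radians(a);n=R.from_euler('z',psi,degrees=True).apply(N0);z=n*np.cos(a)-np.array([0,0,np.sin(a)])
    y=n*np.sin(a)+np.array([0,0,np.cos(a)]);return np.c_[np.cross(y,z),y,z]
def ik(p,T):
    w=p-LT*T[:,2]-[0,0,H];r=np.hypot(*w[:2]);d2=r*r+w[2]**2
    q1=np.arctan2(w[1],w[0]);q3=np.arccos((d2-L2**2-L3**2)/(2*L2*L3))
    q2=np.arctan2(r,w[2])-np.arctan2(L3*np.sin(q3),L2+L3*np.cos(q3))
    e=(R.from_euler('z',q1)*R.from_euler('y',q2+q3)).inv()*R.from_matrix(T)
    u=e.as_euler('ZYZ');q6=(u[2]-np.pi+np.pi)%(2*np.pi)-np.pi
    return np.array([q1,q2,q3,u[0],u[1],q6])
E
python3 -W ignore -c "
from h import *
s=robot.get_state();print(ik(s['ee_pos'],s['tool_rot']).round(3),s['joint_positions'].round(3))
for a in(35,40,45,50):
  for psi in(-20,-10,0,10,20,30,40):
    T=Rt(a,psi);print(a,psi,ik(F0-.010*N0-[0,0,.012],T).round(2),ik(F0-.08*N0-[0,0,.015],T).round(2))
"
```

```text
[ 0.313  0.063  1.981 -0.229  0.779 -0.976] [ 0.302  0.061  1.989 -0.226  0.772 -0.989]
35 -20 [ 0.43  0.48  2.05 -1.69  0.72  0.8 ] [ 0.51  0.42  2.18 -1.69  0.77  0.89]
35 -10 [ 0.37  0.45  2.11 -1.95  0.6   0.9 ] [ 0.46  0.38  2.24 -1.95  0.67  0.98]
35 0 [ 0.31  0.43  2.15 -2.29  0.5   1.06] [ 0.39  0.36  2.29 -2.28  0.58  1.12]
35 10 [ 0.23  0.41  2.18 -2.73  0.43  1.31] [ 0.3   0.34  2.33 -2.68  0.51  1.32]
35 20 [0.15 0.41 2.19 3.04 0.42 1.64] [ 0.21  0.34  2.34 -3.14  0.49  1.57]
35 30 [0.07 0.42 2.17 2.55 0.45 1.94] [0.11 0.34 2.33 2.69 0.51 1.82]
35 40 [0.   0.43 2.14 2.15 0.54 2.16] [0.03 0.36 2.29 2.28 0.57 2.02]
40 -20 [ 0.4   0.46  2.02 -1.54  0.64  0.64] [ 0.48  0.39  2.15 -1.56  0.69  0.75]
40 -10 [ 0.36  0.43  2.08 -1.77  0.51  0.71] [ 0.43  0.36  2.21 -1.8   0.57  0.82]
40 0 [ 0.3   0.41  2.12 -2.1   0.39  0.86] [ 0.37  0.33  2.26 -2.12  0.46  0.95]
40 10 [ 0.23  0.39  2.14 -2.6   0.3   1.18] [ 0.29  0.32  2.29 -2.57  0.37  1.2 ]
40 20 [0.15 0.39 2.15 3.   0.27 1.67] [ 0.21  0.31  2.3  -3.13  0.34  1.57]
40 30 [0.08 0.4  2.13 2.38 0.33 2.11] [0.12 0.32 2.29 2.58 0.3
[... 473 characters left out ...]
19  1.56]
45 30 [0.09 0.39 2.09 2.04 0.23 2.46] [0.13 0.3  2.24 2.35 0.25 2.17]
45 40 [0.03 0.4  2.06 1.68 0.36 2.64] [0.06 0.32 2.22 1.89 0.36 2.44]
50 -20 [ 0.36  0.44  1.95 -1.16  0.56  0.24] [ 0.43  0.36  2.09 -1.22  0.58  0.38]
50 -10 [ 0.32  0.41  2.   -1.25  0.42  0.17] [ 0.39  0.33  2.14 -1.36  0.44  0.34]
50 0 [ 0.27  0.39  2.03 -1.34  0.27  0.09] [ 0.33  0.31  2.18 -1.52  0.3   0.33]
50 10 [ 0.22  0.38  2.05 -1.41  0.12 -0.02] [ 0.27  0.3   2.2  -1.8   0.16  0.42]
50 20 [ 0.16  0.38  2.06  1.26  0.03 -2.87] [ 0.21  0.29  2.21 -3.11  0.05  1.54]
50 30 [0.1  0.38 2.05 1.39 0.18 3.11] [0.14 0.3  2.2  1.81 0.16 2.72]
50 40 [0.05 0.4  2.02 1.31 0.33 3.02] [0.08 0.31 2.18 1.53 0.3  2.81]
```

```bash
cat >> h.py <<'E'
def fk(q): 
    T=fkR(q,1,1,np.pi);return wrist(q)+[0,0,H]+LT*T[:,2],T
def rel(p,T,p2,T2): return R.from_matrix(T.T@T2).as_rotvec(degrees=True), T.T@(p2-p)*1e3
E
python3 -W ignore -c "
from h import *
q=robot.get_state()['joint_positions'];p,T=fk(q)
for k in(1,2):
  q2=q.copy();q2[3]+=np.radians(7*k);w,d=rel(p,T,*fk(q2));print(w.round(2),np.linalg.norm(w),d.round(1))
for k in range(0,36,5):
  q2=q.copy();q2[3]+=np.radians(7*k);p2,T2=fk(q2);print(k,q2[3].round(2),p2.round(3),T2[:,2].round(2))
"
```

```text
[2.68 4.08 5.02] 6.99999999999999 [ 18.8 -11.2  -0.9]
[ 5.37  8.15 10.03] 14.0 [ 38.3 -20.7  -3.7]
0 -0.23 [0.511 0.117 0.299] [ 0.35 -0.05 -0.93]
5 0.39 [0.483 0.221 0.307] [ 0.24  0.35 -0.9 ]
10 1.0 [0.489 0.31  0.368] [ 0.27  0.7  -0.67]
15 1.61 [0.526 0.351 0.46 ] [ 0.41  0.86 -0.31]
20 2.22 [0.582 0.331 0.55 ] [0.63 0.78 0.04]
25 2.83 [0.635 0.256 0.605] [0.84 0.49 0.26]
30 3.44 [0.668 0.153 0.606] [0.96 0.09 0.26]
35 4.05 [0.667 0.06  0.552] [ 0.96 -0.28  0.05]
```

Request:
arm_command(
  plan=[2.68, 4.08, 5.02, 18.8, -11.2, -0.9, 0, 2.68, 4.08, 5.02, 18.8, -11.2, -0.9, 0, 2.68, 4.08, 5.02, 18.8, -11.2, -0.9, 0, 2.68, 4.08, 5.02, 18.8, -11.2, -0.9, 0, 2.68, 4.08, 5.02, 18.8, -11.2, -0.9, 0, 2.68, 4.08, 5.02, 18.8, -11.2, -0.9, 0, 2.68, 4.08, 5.02, 18.8, -11.2, -0.9, 0, 2.68, 4.08, 5.02, 18.8, -11.2, -0.9, 0],
)

```text
t: 4.9
ee_pos: [0.489, 0.2861, 0.3437]
tool_rot: [[0.603, 0.76, 0.242], [0.538, -0.612, 0.58], [0.589, -0.22, -0.778]]
wrist_force: [0.3, 0.0, 0.4]
gripper_width: -0.0002
```

```bash
python3 -c "
from h import *
s=robot.get_state();print(s['t'],s['joint_positions'].round(3),s['ee_pos'].round(4),s['tool_rot'].round(3))"
```

```text
4.9 [ 0.234  0.07   1.991  0.782  0.806 -1.063] [0.489  0.2861 0.3437] [[ 0.603  0.76   0.242]
 [ 0.538 -0.612  0.58 ]
 [ 0.589 -0.22  -0.778]]
```

Request:
arm_command(
  plan=[2.68, 4.08, 5.02, 18.8, -11.2, -0.9, 0, 2.68, 4.08, 5.02, 18.8, -11.2, -0.9, 0, 2.68, 4.08, 5.02, 18.8, -11.2, -0.9, 0, 2.68, 4.08, 5.02, 18.8, -11.2, -0.9, 0, 2.68, 4.08, 5.02, 18.8, -11.2, -0.9, 0, 2.68, 4.08, 5.02, 18.8, -11.2, -0.9, 0, 2.68, 4.08, 5.02, 18.8, -11.2, -0.9, 0, 2.68, 4.08, 5.02, 18.8, -11.2, -0.9, 0, 2.68, 4.08, 5.02, 18.8, -11.2, -0.9, 0, 2.68, 4.08, 5.02, 18.8, -11.2, -0.9, 0, 2.68, 4.08, 5.02, 18.8, -11.2, -0.9, 0, 2.68, 4.08, 5.02, 18.8, -11.2, -0.9, 0, 2.68, 4.08, 5.02, 18.8, -11.2, -0.9, 0],
)

```text
t: 5.98
ee_pos: [0.601, 0.3245, 0.5716]
tool_rot: [[0.721, 0.154, 0.676], [-0.685, 0.005, 0.729], [0.109, -0.988, 0.109]]
wrist_force: [-0.1, 0.5, -0.2]
gripper_width: -0.0
```

```bash
python3 -c "
from h import *
s=robot.get_state();print(s['t'],s['joint_positions'].round(3),s['ee_pos'].round(4),s['tool_rot'].round(3))"
```

```text
5.9833 [ 0.23   0.091  2.07   2.35   0.897 -1.044] [0.601  0.3245 0.5716] [[ 0.721  0.154  0.676]
 [-0.685  0.005  0.729]
 [ 0.109 -0.988  0.109]]
```

Request:
arm_command(
  plan=[2.68, 4.08, 5.02, 18.8, -11.2, -0.9, 0, 2.68, 4.08, 5.02, 18.8, -11.2, -0.9, 0, 2.68, 4.08, 5.02, 18.8, -11.2, -0.9, 0, 2.68, 4.08, 5.02, 18.8, -11.2, -0.9, 0, 2.68, 4.08, 5.02, 18.8, -11.2, -0.9, 0, 2.68, 4.08, 5.02, 18.8, -11.2, -0.9, 0, 2.68, 4.08, 5.02, 18.8, -11.2, -0.9, 0, 2.68, 4.08, 5.02, 18.8, -11.2, -0.9, 0, 2.68, 4.08, 5.02, 18.8, -11.2, -0.9, 0, 2.68, 4.08, 5.02, 18.8, -11.2, -0.9, 0, 2.68, 4.08, 5.02, 18.8, -11.2, -0.9, 0, 2.68, 4.08, 5.02, 18.8, -11.2, -0.9, 0, 0, 0, 0, 0, 0, 0, 0],
)

```text
t: 7.07
ee_pos: [0.6781, 0.0971, 0.5835]
tool_rot: [[0.081, 0.205, 0.975], [-0.403, 0.902, -0.156], [-0.912, -0.38, 0.156]]
wrist_force: [0.1, 0.4, 0.5]
gripper_width: -0.0002
```

```bash
python3 -W ignore -c "
from h import *
s=robot.get_state();q=s['joint_positions'];p=s['ee_pos'];T=s['tool_rot']
print(s['t'],q.round(3),p.round(4),T.round(3))
for a in (30,35,40):
  T2=Rt(a,0)
  for b,z in((.20,.40),(.2,.25),(.10,.15),(.008,.16)):
    p2=F0-b*N0;p2[2]=z;print(a,b,z,ik(p2,T2).round(2))
# retreat then pitch at current roll: remaining rotation
T2=Rt(35,0);roll=R.from_euler('z',119,degrees=True).as_matrix()
print('rot after 119 roll',rel(p,T@roll,p,T2)[0].round(1),'back 150mm in tool',(T.T@(-N0*150)).round(1))
"
```

```text
7.0667 [ 0.329  0.094  2.073  3.784  0.883 -0.921] [0.6781 0.0971 0.5835] [[ 0.081  0.205  0.975]
 [-0.403  0.902 -0.156]
 [-0.912 -0.38   0.156]]
30 0.2 0.4 [ 0.61 -0.21  2.26 -1.32  0.66  0.12]
30 0.2 0.25 [ 0.61  0.05  2.47 -1.92  0.69  0.88]
30 0.1 0.15 [ 0.43  0.41  2.37 -2.39  0.76  1.28]
30 0.008 0.16 [ 0.32  0.47  2.19 -2.43  0.64  1.21]
35 0.2 0.4 [ 0.59 -0.21  2.22 -1.12  0.66 -0.07]
35 0.2 0.25 [ 0.59  0.02  2.43 -1.76  0.59  0.7 ]
35 0.1 0.15 [ 0.41  0.37  2.34 -2.31  0.62  1.18]
35 0.008 0.16 [ 0.31  0.44  2.15 -2.32  0.51  1.09]
40 0.2 0.4 [ 0.56 -0.21  2.17 -0.93  0.67 -0.26]
40 0.2 0.25 [ 0.56  0.    2.39 -1.55  0.52  0.48]
40 0.1 0.15 [ 0.39  0.35  2.3  -2.18  0.5   1.04]
40 0.008 0.16 [ 0.3   0.42  2.12 -2.14  0.4   0.9 ]
rot after 119 roll [44.  -1.7 -6.2] back 150mm in tool [ -20.8  -10.8 -148.2]
```

Request:
arm_command(
  plan=[0, 0, 7, 0, 0, -10, 0, 0, 0, 7, 0, 0, -10, 0, 0, 0, 7, 0, 0, -10, 0, 0, 0, 7, 0, 0, -10, 0, 0, 0, 7, 0, 0, -10, 0, 0, 0, 7, 0, 0, -10, 0, 0, 0, 7, 0, 0, -10, 0, 0, 0, 7, 0, 0, -10, 0, 0, 0, 7, 0, 0, 0, 0, 0, 0, 7, 0, 0, 0, 0, 0, 0, 7, 0, 0, 0, 0, 0, 0, 7, 0, 0, 0, 0, 0, 0, 7, 0, 0, 0, 0, 0, 0, 7, 0, 0, 0, 0, 0, 0, 7, 0, 0, 0, 0, 0, 0, 7, 0, 0, 0, 0, 0, 0, 6, 0, 0, 0, 0, 0, 0, 0, 0, 0, 0, 0],
)

```text
t: 8.57
ee_pos: [0.5998, 0.1109, 0.572]
tool_rot: [[0.137, -0.17, 0.976], [0.987, -0.065, -0.149], [0.089, 0.983, 0.159]]
wrist_force: [-0.4, -0.1, -0.0]
gripper_width: 0.0001
```

```bash
python3 -W ignore -c "
from h import *
s=robot.get_state();q=s['joint_positions'];p=s['ee_pos'];T=s['tool_rot']
print(s['t'],q.round(3),p.round(4),T.round(3),'to a=0',rel(p,T,p,Rt(0,0))[0].round(1))
for a in (0,10,20,30):
  T2=Rt(a,0)
  for b,z in((.08,.57),(.14,.45),(.14,.35),(.14,.25),(.14,.18)):
    p2=F0-b*N0;p2[2]=z;j=ik(p2,T2);j[3]%=2*np.pi;print(a,b,z,j.round(2))
"
```

```text
8.5667 [0.436 0.    2.209 3.867 0.971 1.091] [0.5998 0.1109 0.572 ] [[ 0.137 -0.17   0.976]
 [ 0.987 -0.065 -0.149]
 [ 0.089  0.983  0.159]] to a=0 [ 9.2 -0.1 -5.1]
0 0.08 0.57 [ 0.45 -0.12  2.08  4.19  0.7   0.64]
0 0.14 0.45 [ 0.56 -0.06  2.35  4.06  0.96  0.93]
0 0.14 0.35 [0.56 0.15 2.45 3.92 1.17 1.2 ]
0 0.14 0.25 [0.56 0.44 2.51 3.86 1.42 1.44]
0 0.14 0.18 [0.56 0.66 2.5  3.85 1.59 1.59]
10 0.08 0.57 [ 0.45 -0.14  2.    4.59  0.59  0.26]
10 0.14 0.45 [ 0.55 -0.12  2.28  4.31  0.76  0.68]
10 0.14 0.35 [0.55 0.05 2.41 4.07 0.91 1.03]
10 0.14 0.25 [0.55 0.31 2.48 3.91 1.14 1.33]
10 0.14 0.18 [0.55 0.52 2.5  3.86 1.31 1.49]
20 0.08 0.57 [ 0.43 -0.14  1.91  5.06  0.57 -0.19]
20 0.14 0.45 [ 0.53 -0.16  2.2   4.67  0.63  0.32]
20 0.14 0.35 [ 0.53 -0.02  2.34  4.31  0.69  0.77]
20 0.14 0.25 [0.53 0.2  2.44 4.03 0.86 1.16]
20 0.14 0.18 [0.53 0.4  2.48 3.9  1.02 1.37]
30 0.08 0.57 [ 0.4  -0.12  1.8   5.46  0.66 -0.57]
30 0.14 0.45 [ 0.49 -0.16  2.11  5.11  0.59 -0.11]
30 0.14 0.35 [ 0.49 -0.05  2.26  4.69  0.54  0.38]
30 0.14 0.25 [0.49 0.13 2.37 4.25 0.62 0.91]
30 0.14 0.18 [0.49 0.3  2.43 4.02 0.74 1.2 ]
```

Request:
arm_command(
  plan=[4.6, 0, -2.5, 0, 0, -20, 0, 4.6, 0, -2.5, 0, 0, -20, 0, 0, 0, 0, 0, -25, -15, 0, 0, 0, 0, 0, -35, -15, 0, 0, 0, 0, 0, -35, -10, 0, 0, 0, 0, 0, -35, 0, 0, 0, 0, 0, 0, -35, 0, 0, 0, 0, 0, 0, -35, 0, 0, 0, 0, 0, 0, -35, 0, 0, 0, 0, 0, 0, -35, 0, 0, 0, 0, 0, 0, -35, 0, 0, 0, 0, 0, 0, -15, 0, 0, 6, 0, 0, 0, 0, 0, 0, 6, 0, 0, 0, 0, 0, 0, 6, 0, 0, 0, 0, 0, 0, 6, 0, 0, 0, 0, 0, 0, 6, 0, 0, 0, 0, 0, 0, 0, 0, 0, 0, 0, 0],
)

```text
invalid input at $.plan: expected a multiple of 7 numbers
```

```bash
python3 -W ignore -c "
from h import *
s=robot.get_state();q=s['joint_positions'];p=s['ee_pos'];T=s['tool_rot']
print(s['t'],q.round(3),p.round(4),T.round(3))
p2=F0-.11*N0;p2[2]=.15
print('to a=30 stage',[x.round(1) for x in rel(p,T,p2,Rt(30,0))])
im=robot.read_camera('side');cv2.imwrite('pics/side1.png',im[:,:,::-1])
im=robot.read_camera('wrist');cv2.imwrite('pics/w1.png',im[:,:,::-1]);print(centre(im,'o'))
print('expected foot in wrist',proj('wrist',F0))
"
```

```text
8.5667 [0.436 0.    2.209 3.867 0.971 1.091] [0.5998 0.1109 0.572 ] [[ 0.137 -0.17   0.976]
 [ 0.987 -0.065 -0.149]
 [ 0.089  0.983  0.159]]
to a=30 stage [array([39.1, -1.4, -5. ]), array([ -29.8, -407.6, -116.8])]
[]
expected foot in wrist [   12.93343752 -3997.55540948]
```

View pics/side1.png

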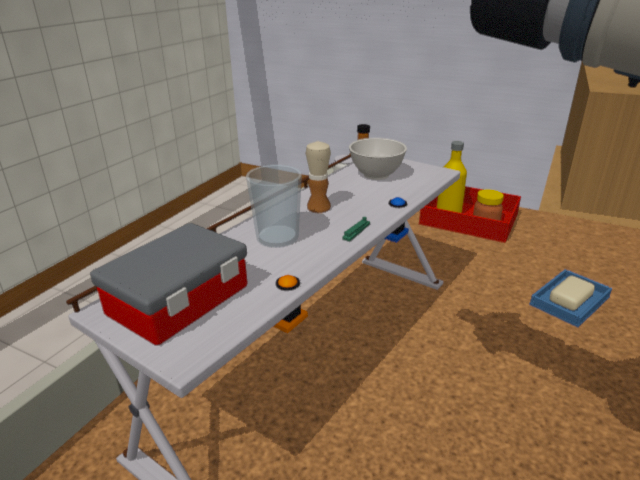

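View pics/w1.png

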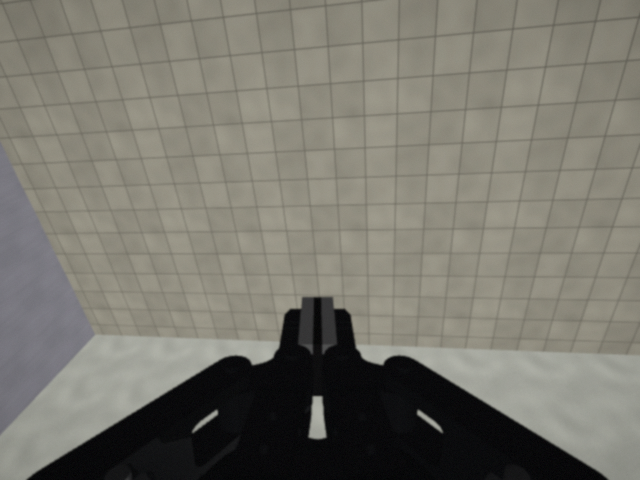

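The plan was refused because I miscounted a row, so nothing moved. Side view: scene unchanged, lens at (288,283). Wrist view: only the far wall above the shut fingers. Resending.

Request:
arm_command(
  plan=[4.6, 0, -2.5, 0, 0, -20, 0, 4.6, 0, -2.5, 0, 0, -20, 0, 0, 0, 0, 0, -25, -15, 0, 0, 0, 0, 0, -35, -15, 0, 0, 0, 0, 0, -35, -10, 0, 0, 0, 0, 0, -35, 0, 0, 0, 0, 0, 0, -35, 0, 0, 0, 0, 0, 0, -35, 0, 0, 0, 0, 0, 0, -35, 0, 0, 0, 0, 0, 0, -35, 0, 0, 0, 0, 0, 0, -35, 0, 0, 0, 0, 0, 0, -15, 0, 0, 6, 0, 0, 0, 0, 0, 0, 6, 0, 0, 0, 0, 0, 0, 6, 0, 0, 0, 0, 0, 0, 6, 0, 0, 0, 0, 0, 0, 6, 0, 0, 0, 0, 0, 0, 0, 0, 0, 0, 0, 0, 0],
)

```text
t: 10.17
ee_pos: [0.525, 0.1246, 0.2503]
tool_rot: [[0.142, 0.483, 0.864], [0.99, -0.074, -0.122], [0.006, 0.873, -0.489]]
wrist_force: [1.1, 0.0, 0.6]
gripper_width: 0.0001
```

```bash
cat > st.py <<'E'
from h import *
import sys
s=robot.get_state();q=s['joint_positions'];p=s['ee_pos'];T=s['tool_rot']
print(s['t'],q.round(3),p.round(4),T[:,2].round(3),s['wrist_force'].round(1))
print('TCP minus foot (n,e,z mm)',(np.c_[N0,E0,[0,0,1]].T@(p-F0)*1e3).round(1))
for b,z in((.11,.15),(.008,.15)):
    p2=F0-b*N0;p2[2]=z;print('to a=30',b,[x.round(1) for x in rel(p,T,p2,Rt(30,0))])
for n in ('side','wrist'):
    im=robot.read_camera(n);cv2.imwrite(f'pics/{n}_{sys.argv[1]}.png',im[:,:,::-1]);print(n,centre(im,'o'),'exp foot',proj(n,F0+[0,0,.0045]).round(1))
E
python3 -W ignore st.py a
```

```text
10.1667 [0.508 0.25  2.378 4.104 0.697 1.098] [0.525  0.1246 0.2503] [ 0.864 -0.122 -0.489] [1.1 0.  0.6]
TCP minus foot (n,e,z mm) [-135.8   -4.7   70.3]
to a=30 0.11 [array([ 0.8, -0.3, -0.2]), array([  4. , -75. ,  71.5])]
to a=30 0.008 [array([ 0.8, -0.3, -0.2]), array([  3.8, -25.1, 160.5])]
side [([449.8, 208.4], [436, 201, 28, 12, 46]), ([287.2, 281.0], [278, 275, 19, 12, 173]), ([291.4, 322.2], [274, 309, 34, 24, 283])] exp foot [291.  319.3]
wrist [([322.9, 230.3], [300, 225, 47, 13, 499]), ([324.2, 295.1], [312, 294, 24, 4, 69])] exp foot [326.5 232.7]
```

Request:
arm_command(
  plan=[0, 0, 0, 1, -25, 12, 0, 0, 0, 0, 1, -25, 24, 0, 0, 0, 0, 1, -25, 24, 0, 0, 0, 0, 0, 0, 12, 0, 0, 0, 0, 0, 0, 0, 0],
)

```text
t: 10.68
ee_pos: [0.5486, 0.1218, 0.1416]
tool_rot: [[0.146, 0.489, 0.86], [0.989, -0.07, -0.128], [-0.002, 0.87, -0.494]]
wrist_force: [0.3, -0.3, 0.1]
gripper_width: 0.0002
```

```bash
python3 -W ignore st.py b
```

```text
10.6833 [0.469 0.588 2.357 3.84  0.899 1.424] [0.5486 0.1218 0.1416] [ 0.86  -0.128 -0.494] [ 0.3 -0.3  0.1]
TCP minus foot (n,e,z mm) [-112.    -4.   -38.4]
to a=30 0.11 [array([0.4, 0.1, 0.1]), array([ 4. ,  8.3, -2.4])]
to a=30 0.008 [array([0.4, 0.1, 0.1]), array([ 4. , 58.7, 86.3])]
side [([287.1, 281.0], [278, 275, 19, 12, 172]), ([291.5, 322.2], [274, 309, 34, 24, 278])] exp foot [291.  319.3]
wrist [] exp foot [323.9 366.1]
```

View pics/wrist_b.png

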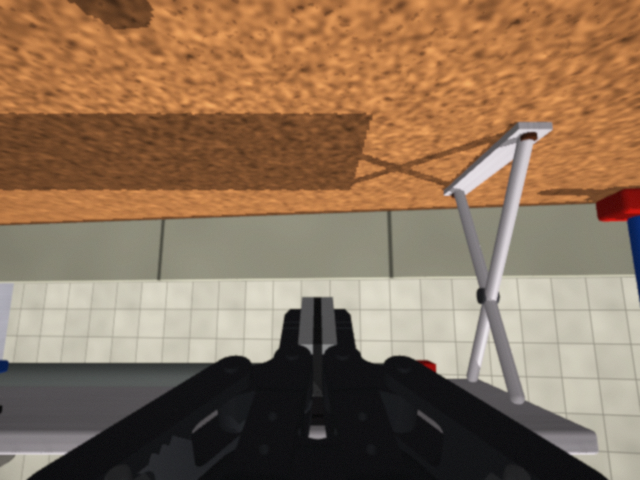

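View pics/side_b.png

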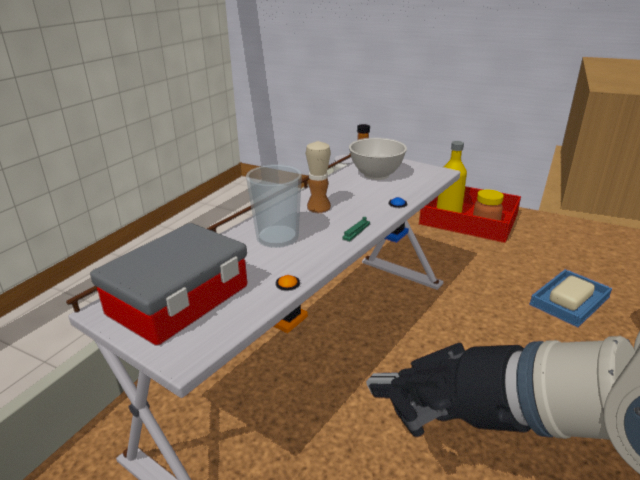

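The wrist view shows the lip level in the image and the foot hidden behind the fingers. The side view shows the fingers low in front of the foot, pointing at it, with about 30 mm of vertical clearance. Sliding in underneath.

Request:
arm_command(
  plan=[0, 0, 0, 0, 14, 21, 0, 0, 0, 0, 0, 14, 21, 0, 0, 0, 0, 0, 14, 21, 0, 0, 0, 0, 0, 14, 21, 0, 0, 0, 0, 0, 0, 0, 0, 0, 0, 0, 0, 0, 0, 0],
)

```text
t: 11.28
ee_pos: [0.6494, 0.1074, 0.1572]
tool_rot: [[0.147, 0.479, 0.865], [0.989, -0.076, -0.126], [0.006, 0.874, -0.485]]
wrist_force: [-0.3, -0.2, -0.2]
gripper_width: -0.0003
```

```bash
python3 -W ignore st.py c; python3 -c "
import cv2;i=cv2.imread('pics/side_c.png')[220:420,180:480];cv2.imwrite('pics/sc.png',cv2.resize(i,None,fx=2.5,fy=2.5))"
```

```text
11.2833 [0.329 0.582 2.185 3.772 0.743 1.328] [0.6494 0.1074 0.1572] [ 0.865 -0.126 -0.485] [-0.3 -0.2 -0.2]
TCP minus foot (n,e,z mm) [-10.2  -3.7 -22.8]
to a=30 0.11 [array([ 1. , -0. , -0.3]), array([  3.4, -54.7, -83.8])]
to a=30 0.008 [array([ 1. , -0. , -0.3]), array([ 3.6, -5.2,  5.4])]
side [([287.1, 281.0], [278, 275, 19, 12, 172]), ([291.5, 322.1], [274, 309, 34, 24, 275])] exp foot [291.  319.3]
wrist [] exp foot [327.4 380.4]
```

View pics/sc.png

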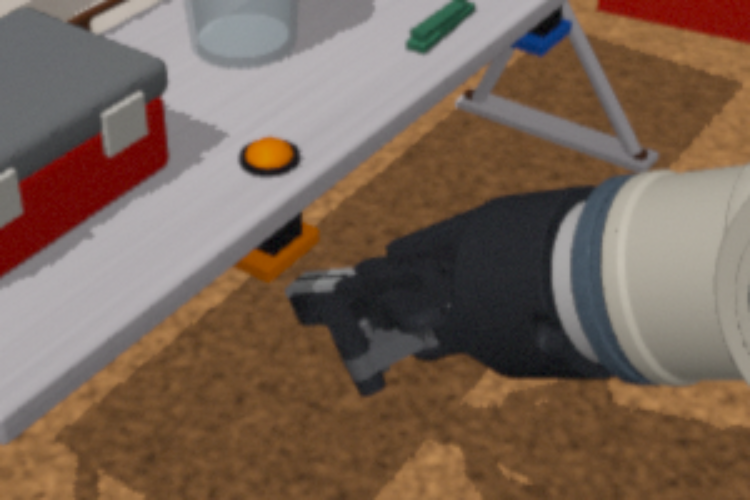

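```bash
python3 -W ignore -c "
from h import *
s=robot.get_state();p=s['ee_pos'];T=s['tool_rot']
print('TCP',proj('side',p),'tip top corners',[proj('side',p+T@np.array([x,.011,0])).round(1) for x in(-.0145,.0145)],'bot',[proj('side',p+T@np.array([x,-.011,0])).round(1) for x in(-.0145,.0145)])
for z in(.18,.189):
  for n in(-.013,.013):
    for e in(-.02,.02):print(z,n,e,proj('side',[*(F0+n*N0+e*E0)[:2],z]).round(1))
im=cv2.imread('pics/side_c.png');c=im[295:355,260:340];cv2.imwrite('pics/sc2.png',cv2.resize(c,None,fx=9,fy=9,interpolation=cv2.INTER_NEAREST))
"
```

```text
TCP [301.71301412 340.6965777 ] tip top corners [array([305.3, 326.6]), array([290.4, 339.3])] bot [array([312.6, 342.1]), array([298. , 355.2])]
0.18 -0.013 -0.02 [309.9 317.7]
0.18 -0.013 0.02 [289.  335.4]
0.18 0.013 -0.02 [293.1 310.1]
0.18 0.013 0.02 [271.9 327. ]
0.189 -0.013 -0.02 [309.7 311.7]
0.189 -0.013 0.02 [288.6 329.3]
0.189 0.013 -0.02 [292.8 304.2]
0.189 0.013 0.02 [271.4 321. ]
```

View pics/sc2.png

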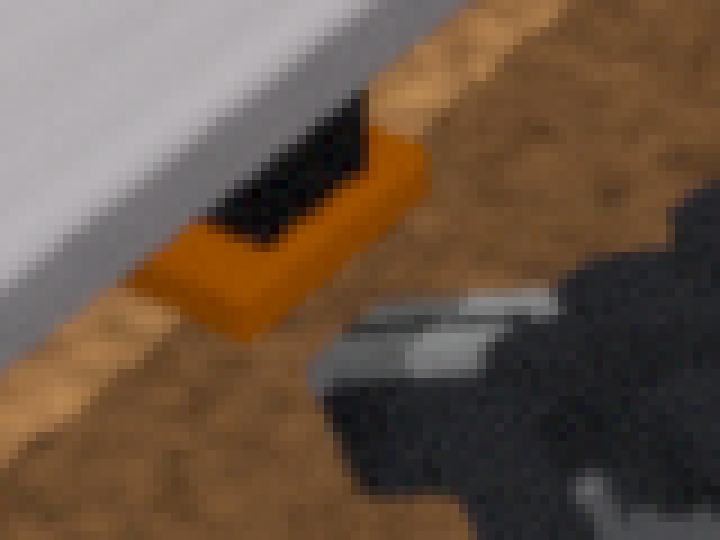

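The fingers agree with the arm's reported pose to within 1 px. The foot's near corners, seen at (287,333) and (308,315), put it about 3 mm deeper than estimated. I'll go in 12 mm more, slightly lower, and then lift slowly.

Request:
arm_command(
  plan=[0, 0, 0, 0, 2, 5.5, 0, 0, 0, 0, 0, 2, 5.5, 0, 0, 0, 0, 0, 0, 0, 0, 0, 0, 0, 0, 1.75, -1, 0, 0, 0, 0, 0, 1.75, -1, 0, 0, 0, 0, 0, 1.75, -1, 0, 0, 0, 0, 0, 1.75, -1, 0, 0, 0, 0, 0, 0, 0, 0],
)

```text
t: 12.05
ee_pos: [0.6595, 0.106, 0.1596]
tool_rot: [[0.146, 0.485, 0.862], [0.989, -0.075, -0.126], [0.003, 0.872, -0.49]]
wrist_force: [-0.4, -0.3, 0.9]
gripper_width: -0.0001
```

```bash
python3 -W ignore st.py d
```

```text
12.05 [0.317 0.578 2.164 3.776 0.715 1.307] [0.6595 0.106  0.1596] [ 0.862 -0.126 -0.49 ] [-0.4 -0.3  0.9]
TCP minus foot (n,e,z mm) [ -0.   -3.6 -20.4]
to a=30 0.11 [array([ 0.6, -0. , -0.2]), array([  3.4, -62.3, -91.1])]
to a=30 0.008 [array([ 0.6, -0. , -0.2]), array([  3.5, -12.3,  -2.2])]
side [([287.1, 281.0], [278, 275, 19, 12, 172]), ([291.4, 322.1], [275, 309, 33, 24, 268])] exp foot [291.  319.3]
wrist [] exp foot [327.8 375.9]
```

Request:
arm_command(
  plan=[0, 0, 0, 0, 1.75, -1, 0, 0, 0, 0, 0, 1.75, -1, 0, 0, 0, 0, 0, 1.75, -1, 0, 0, 0, 0, 0, 0, 0, 0],
)

```text
t: 12.48
ee_pos: [0.659, 0.1059, 0.165]
tool_rot: [[0.146, 0.486, 0.862], [0.989, -0.075, -0.126], [0.003, 0.871, -0.492]]
wrist_force: [-0.5, 0.2, -3.4]
gripper_width: 0.0001
```

Request:
arm_command(
  plan=[0, 0, 0, 0, 1.75, -1, 0, 0, 0, 0, 0, 1.75, -1, 0, 0, 0, 0, 0, 0, 0, 0],
)

```text
t: 12.73
ee_pos: [0.6591, 0.1059, 0.1692]
tool_rot: [[0.146, 0.486, 0.862], [0.989, -0.075, -0.126], [0.003, 0.871, -0.491]]
wrist_force: [-1.5, 0.6, -2.1]
gripper_width: -0.0002
```

```bash
python3 -W ignore st.py e
```

```text
12.7333 [0.317 0.555 2.165 3.793 0.696 1.285] [0.6591 0.1059 0.1692] [ 0.862 -0.126 -0.491] [-1.5  0.6 -2.1]
TCP minus foot (n,e,z mm) [ -0.4  -3.7 -10.8]
to a=30 0.11 [array([ 0.6, -0. , -0.2]), array([  3.5, -70.6, -86.1])]
to a=30 0.008 [array([ 0.6, -0. , -0.2]), array([  3.7, -20.5,   2.8])]
side [([287.1, 281.0], [278, 275, 19, 12, 172]), ([293.2, 317.6], [278, 305, 30, 24, 230])] exp foot [291.  319.3]
wrist [] exp foot [327.9 352.1]
```

Contact at 3–4 N; the foot has risen about 4 px (≈6 mm). I'll continue up to the stop.

Request:
arm_command(
  plan=[0, 0, 0, 0, 1.75, -1, 0, 0, 0, 0, 0, 1.75, -1, 0, 0, 0, 0, 0, 0, 0, 0],
)

```text
t: 13.08
ee_pos: [0.6588, 0.1059, 0.1726]
tool_rot: [[0.146, 0.487, 0.861], [0.989, -0.075, -0.126], [0.003, 0.87, -0.493]]
wrist_force: [-0.4, 0.5, -7.6]
gripper_width: 0.0002
```

Request:
arm_command(
  plan=[0, 0, 0, 0, 1, -0.5, 0, 0, 0, 0, 0, 0, 0, 0],
)

```text
t: 13.25
ee_pos: [0.6585, 0.1058, 0.1729]
tool_rot: [[0.146, 0.488, 0.86], [0.989, -0.074, -0.126], [0.003, 0.869, -0.494]]
wrist_force: [0.6, 0.6, -12.6]
gripper_width: -0.0004
```

```bash
python3 -W ignore st.py f
```

```text
13.25 [0.317 0.544 2.165 3.802 0.684 1.274] [0.6585 0.1058 0.1729] [ 0.86  -0.126 -0.494] [  0.6   0.6 -12.6]
TCP minus foot (n,e,z mm) [-1.  -3.8 -7.1]
to a=30 0.11 [array([ 0.4, -0. , -0.2]), array([  3.7, -73.8, -83.5])]
to a=30 0.008 [array([ 0.4, -0. , -0.2]), array([  3.8, -23.4,   5.2])]
side [([287.1, 281.0], [278, 275, 19, 12, 172]), ([293.7, 315.5], [279, 304, 29, 23, 213])] exp foot [291.  319.3]
wrist [] exp foot [328.  342.9]
```

The force climbed to 12.6 N without further travel, so the switch is at its stop. Now straight down 14 mm, then back out.

Request:
arm_command(
  plan=[0, 0, 0, 0, -3.5, 2, 0, 0, 0, 0, 0, -3.5, 2, 0, 0, 0, 0, 0, -5.2, 3, 0, 0, 0, 0, 0, 0, 0, 0, 0, 0, 0, 0, -8, -14, 0, 0, 0, 0, 0, -14, -24, 0, 0, 0, 0, 0, -14, -24, 0, 0, 0, 0, 0, -14, -24, 0, 0, 0, 0, 0, 0, 0, 0, 0, 0, 0, 0, 0, 0, 0],
)

```text
t: 14.18
ee_pos: [0.5608, 0.1211, 0.1594]
tool_rot: [[0.145, 0.484, 0.863], [0.989, -0.073, -0.125], [0.003, 0.872, -0.49]]
wrist_force: [1.1, 0.2, -0.3]
gripper_width: 0.0002
```

```bash
python3 -W ignore st.py g
```

```text
14.1833 [0.45  0.54  2.34  3.848 0.85  1.381] [0.5608 0.1211 0.1594] [ 0.863 -0.125 -0.49 ] [ 1.1  0.2 -0.3]
TCP minus foot (n,e,z mm) [-99.8  -2.9 -20.6]
to a=30 0.11 [array([ 0.7, -0.1, -0.1]), array([  2.9, -13.2,  -4.3])]
to a=30 0.008 [array([ 0.7, -0.1, -0.1]), array([ 2.9, 36.8, 84.6])]
side [([449.5, 208.4], [436, 201, 28, 12, 48]), ([287.2, 281.0], [278, 275, 19, 12, 173]), ([293.8, 315.7], [279, 304, 29, 23, 221])] exp foot [291.  319.3]
wrist [([317.6, 437.0], [309, 436, 18, 4, 49])] exp foot [322.6 347.9]
```

View pics/side_g.png

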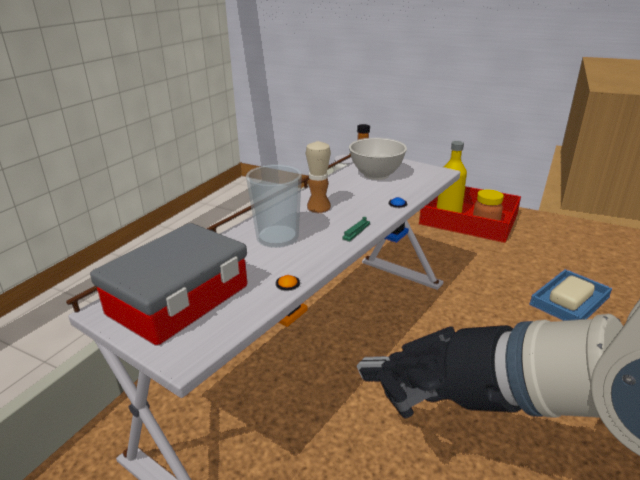

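The foot stays up: it is at (294,316), up from (292,322), and its stem is now mostly hidden. The fan foot is still at (397,235), the tumbler is standing where it was, and the arm is clear of everything. Handing in.

```bash
python3 -c "
from rig import robot
print(robot.finish_job())"
```

```text
the job is handed in; nothing more can be done
None
```

The light switch is up and stayed up after I withdrew the arm, and I handed the job in at about 14 s of the 42 s allowed. I slid the shut fingers under the orange foot from the front, tilted about 30° down, and lifted until the switch hit its stop.

- **Light switch:** lifting took 2 to 4 N. At the stop the force rose to 12.6 N with almost no further movement. The foot rose about 6.5 pixels in the side camera, roughly the full 10 mm, and was still there after the fingers came away. The switch travel itself could only be judged from the pictures and force, not read directly.
- **Fan switch and tumbler:** the last picture shows both where they were at the start; I checked this by eye.
- **Arm:** it was about 100 mm clear of the foot, and the wrist force was close to zero.
- **Disagreements:** the two cameras differed by about 6 mm on the lens position along the shelf. The close-up put the foot about 3 mm deeper than my estimate, so I went further in to allow for it.
- **Refused command:** one move command was refused because I miscounted a row. Nothing moved, and I sent it again.

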